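# Seat the dosing-pump rotor on its splined drive and hold it down

### The job

First pull the blue-fronted pump tray out of the white cabinet all the way to its stop. Then lift the pump rotor by its yellow tab out of the black cup on the turntable, turn it until its cross-shaped splines mesh with the cross-shaped hole of the orange drive hub in the tray, and press it fully home against the spring, down to the hub's top. Finish while still holding it pressed home, ready for a helper to fit the clip: do not let go, keep the tray fully out, and leave the other things on the turntable standing where they are.

Things in the scene. Friction and masses are not known exactly. Their poses are not given: they have to be found in the camera images.
- tray (a joint): how far the tray is pulled out, m: 0 closed, 0.14 at its stop; starts 0 to 0.03. It slides straight along the -x of tray_handle with about 3 N of friction and stays where it is left
- tray_handle (a point): middle of the tray's handle, a level round steel bar 12 mm thick, 100 mm long along this point's y, 75 mm above the work surface, 40 mm in front of the tray's blue front panel (top edge at 89 mm); two 8 mm posts, 45 mm either side of the middle, carry it. This point's +x points level into the cabinet
- cabinet: white fixed cabinet of the tray, 200 mm deep, 190 mm wide, 100 mm tall; origin on the work surface 80 mm in front of the middle of its open front (below the hub once the tray is fully out); +x points into the cabinet
- hub_top (a point): centre of the top of the orange drive hub, a 46 mm square upright block in the tray, 112 mm behind the handle bar, top 71 mm above the work surface; under the cabinet roof until the tray is out. x, y run along the slots of its cross-shaped hole and its square sides: slots 11.5 mm wide, 29.5 mm tip to tip, straight down. Yaw varies; it turns only stiffly (0.25 N m)
- seat_spring (a joint): how far the steel spring pin in the middle of the hub's hole is pressed down, m: 0 untouched (its top 22 mm below the hub's top), 0.010 with the rotor fully home. It pushes up with about 3 N at first, 10 N at home, so a rotor let go rises again
- rotor_grip (a point): centre of the rotor's yellow finger tab, an upright plate 34 mm wide along this point's x, 14 mm thick along y, 44 mm tall (z up): grip across the 14 mm. A blue drum, 44 mm diameter, runs from 22 to 38 mm below this point; its underside lies on the hub's top when home, so this point is then 38 mm above hub_top. Rotor 50 to 100 g
- rotor_tip (a point): lower end of the rotor's white stem, 70 mm below rotor_grip: a round pilot pin of diameter 9 mm, 10 mm long, tapered at the end; above it a cross of four splines along x and y, 8 mm thick, 26 mm tip to tip, 22 mm tall (lowest 4 mm: 5 by 22 mm). Meshes with the hub at any quarter turn, within about 0.12 rad
- cup_rim (a point): centre of the rim of the fixed black cup on the turntable, 66 mm above the work surface, 42 mm outside, 30 mm bore; at the start the rotor stands in it loosely, stem down, drum resting on the rim. Lift it 40 mm to clear the cup
- tube_mid (a point): bystander: middle of the terracotta ceramic shrimp tube, 80 mm long along its y, 38 mm across, lying on the turntable
- check_valve: bystander: green plastic check valve, 54 mm long along its y, 18 mm tall, origin under its middle, on the turntable
- media_jar: bystander: closed white media jar, diameter 54 mm, 75 mm tall, origin under its middle, on the turntable
- bubble_counter: bystander: glass bubble counter on a 40 mm foot, 85 mm tall, origin under its middle, on the turntable
- turntable: white plastic turntable, fixed, diameter 260 mm, top 30 mm above the work surface, origin under its middle; the black cup's axis is 60 mm from the middle along its -x, the bystanders are on the +x half
Mind the look-alikes: they are no part of the job. Leave any green or turquoise look-alike of the part that bears rotor_grip alone.

How it is judged:
On the way, in this order (a step that is already met when the one before it is completed fails the run):
1. the tray is pulled out to its stop (within 8 mm) (value of joint tray above 0.132 m), for 0.2 s.
2. the rotor's splines are meshed in the hub's hole (z of rotor_grip in the frame of hub_top below 0.052 m and horizontal distance between rotor_grip and hub_top below 0.006 m and angle between rotor_grip's own z axis and vertical below 0.12 rad), for 0.1 s.
At the end, for the whole second after the job is handed in: The tray is within 8 mm of its stop; the rotor is upright in the hub, meshed, its drum's underside within 2.5 mm of the hub's top and its axis within 6 mm of the hub's, the spring pin pressed down by more than 7.5 mm, and the fingers are still pressing on the rotor with more than 3 N (value of joint tray above 0.132 m and z of rotor_grip in the frame of hub_top below 0.0405 m and horizontal distance between rotor_grip and hub_top below 0.006 m and angle between rotor_grip's own z axis and vertical below 0.12 rad and value of joint seat_spring above 0.0075 m and contact force between the fingers and rotor above 3 N); the arm keeps its last pose, push and grip.
It fails at once if the shrimp tube is moved more than 25 mm or tipped over (distance of tube_mid from where it was at the start of the episode above 0.025 m or angle between tube_mid's own z axis and vertical above 0.4 rad).
It fails at once if the check valve is moved more than 25 mm or tipped over (distance of check_valve from where it was at the start of the episode above 0.025 m or angle between check_valve's own z axis and vertical above 0.4 rad).
It fails at once if the media jar is moved more than 25 mm or tipped over (distance of media_jar from where it was at the start of the episode above 0.025 m or angle between media_jar's own z axis and vertical above 0.4 rad).
It fails at once if the bubble counter is moved more than 25 mm or tipped over (distance of bubble_counter from where it was at the start of the episode above 0.025 m or angle between bubble_counter's own z axis and vertical above 0.4 rad).
It also fails if it takes over 54 s, if anything falls off the work surface, if the arm or the gripper's body presses on something with over 40 N, if the wrist force passes 120 N, or if a joint passes its speed limit or range.

### The arm

A 6-joint arm with a two-finger parallel gripper is mounted at the origin on the work surface. World frame = base frame: x ahead of the robot, y to its left, z up, the work surface at z = 0. Lengths are in m, angles in rad, forces in N, time in s.
With the tool pointing down it reaches from about 0.425 to 0.95 m from the base axis. Payload 3.5 kg.
Tool frame: the origin (TCP) lies midway between the tips of the shut fingers; the grasp point (between the pads) lies 19 mm behind it; z points along the fingers, y is the line along which they close (so a half turn about z gives the same grasp; the last joint's range is limited). The gripper opens to 85 mm and grips with 20 to 120 N. Pads are 22 mm wide; open, the fingers measure 114 mm over their backs; the gripper's body (76 mm by 85 mm) begins 54 mm behind the grasp point. The pads swing forward as they close: fully open they stand 13 mm farther back than shut.
Start: joints at [-1.297, 0.286, 1.577, -0, 1.279, -0.15], TCP at [0.278, -0.615, 0.231] pointing down, gripper open.
Joint ranges: [-2.77, 2.77], [-0.9, 2.22], [0.21, 2.48], [-1.53, 4.67], [0.24, 2.81], [-2.84, 2.84]. Speed limits (rad/s): [2.79, 2.79, 3.14, 3.14, 3.14, 3.14].

### API

Orientations are given as a unit quaternion [x, y, z, w].
In Python, from plant import get_state, read_camera, ctrl gives the robot as it stands.
- The arm moves only by the shell command python3 -m crank 'ROWS' [FORCE]. ROWS is JSON, a list of rows, each a list of 3 entries, a list of its own where there are three numbers: the shift along the tool's x, y, z in mm, then the turn about the tool's z in degrees, then the closure in counts, from 0 (fully open) to 255 (shut). In form: [[[tx, ty, tz], yaw, claw], ...]. A call has 1 to 10 rows; each row is the pose to reach, as a shift and turn from the pose commanded when the call began, along the tool's axes at that moment; what a row does not reach only later rows make up. A row lasts 1/10 s, in which the tool goes at most 50 mm and 8.59 degrees, less where a joint would pass 70% of its speed; a pose out of reach is approached as far as the arm can. A call with a gripper value outside its range is refused whole. The fingers move at their own pace and stop on an object; FORCE is the grip in N (left out, the last holds). Time passes only in rows, so rows that repeat a pose let the fingers close. It gives the time, the measured TCP pose, the force, the opening and the grip force at its end, in the units of the state.
- get_state(): the state, without advancing time (a new reading comes with each control period).
- read_camera(name): name is "side" or "top"; returns a dict with "frame" (384x512x3 uint8, blue, green, red), "range_z" (384x512 float32, m along the optical axis (not along the pixel's ray), 0 where there is no reading), "vfov" (degrees; the focal length in pixels is half the picture's height over the tangent of half this angle, whatever the lens; pixels are square), "cx", "cy" (the principal point, pixels), "k1" (the pictures are not rectified: a ray, as slopes to the right and down, at radius r is drawn at 1 + k1 r^2 times it, then the intrinsics apply), "origin" and "orientation" of the camera in the world. Camera axes: x right, y down, z forward; pixel columns grow to the right and rows downward; lengths in m; the calibration is good to about 2 mm. A picture is of the moment at which its call begins.
- ctrl.sign_off(): hands the job in; it is judged then, once.
The state is a dict: "time": time; "qpos": joint angles; "dq": joint speeds; "joint_efforts": joint torques, N m; "eef_pos": TCP position; "tcp_rot": TCP orientation; "contact_force": force on the tool from outside, world axes, zero at the start; "wrist_torque": the same for the moment, N m; "opening": opening from 0.0 (shut) to 1.0 (fully open); "finger_force": force on a finger pad.
Only numpy, scipy, OpenCV 4.12 (cv2) and the standard library are available. Lean on these libraries where they do the work, as an engineer would, in place of code of your own. Each camera call takes 0.05 s, during which the arm holds its last target. There are 200 camera calls.

## Working session

There is one attempt and no reset: what is moved stays moved. The work goes in short steps, Python scripts to look and compute and a shell command to move; the robot and the scene stay as the last step left them, time stands still between calls to the robot, and variables do not carry over. Pictures are saved under pics/ and viewed, at most 10 in all, crops included, and the job is handed in when it is done.

```bash
mkdir -p pics; cat > h.py <<'E'
import numpy as np, cv2
from scipy.spatial.transform import Rotation as R
from plant import get_state, read_camera, ctrl
def cloud(c):
    h,w=c["range_z"].shape; f=h/2/np.tan(np.radians(c["vfov"])/2)
    K=np.array([[f,0,c["cx"]],[0,f,c["cy"]],[0,0,1.]])
    u,v=np.meshgrid(np.arange(w),np.arange(h))
    p=cv2.undistortPoints(np.stack([u,v],-1).reshape(-1,1,2).astype(np.float64),K,np.array([c["k1"],0,0,0.])).reshape(h,w,2)
    z=c["range_z"].astype(float)
    P=np.dstack([p[...,0]*z,p[...,1]*z,z])
    W=P@R.from_quat(c["orientation"]).as_matrix().T+np.array(c["origin"])
    W[z==0]=np.nan
    return W
def snap(name,tag):
    c=read_camera(name); W=cloud(c); cv2.imwrite(f"pics/{tag}.png",c["frame"]); np.savez(f"pics/{tag}.npz",W=W,f=c["frame"]); return c["frame"],W
E
python3 - <<'E'
from h import *
for n in("top","side"):
    f,W=snap(n,n+"0")
a=cv2.imread("pics/top0.png");b=cv2.imread("pics/side0.png")
c=read_camera("top");print(c["origin"],R.from_quat(c["orientation"]).as_matrix(),c["k1"])
c=read_camera("side");print(c["origin"],R.from_quat(c["orientation"]).as_matrix())
print(get_state())
E
```

```text
[0.42532013 0.01090297 0.92316888] [[-0.00280955 -0.99412103  0.1082381 ]
 [-0.99982717  0.00478177  0.01796589]
 [-0.01837784 -0.10816892 -0.99396265]] -0.05610015742208593
[0.13099333 0.52524475 0.54815877] [[-0.78764551 -0.36266665  0.49808378]
 [-0.61607175  0.45259277 -0.64468239]
 [ 0.00837568 -0.81463653 -0.57991134]]
{'time': 0.2, 'qpos': array([-1.29702503e+00,  2.86902795e-01,  1.57759907e+00,  8.62255464e-06,
        1.27856692e+00, -1.50002290e-01]), 'dq': array([ 8.60688901e-05, -3.87184746e-03, -3.89211916e-03, -3.61276140e-04,
       -8.47182159e-05,  5.06071312e-04]), 'joint_efforts': array([-2.41792341e-04, -4.05992997e+01, -2.92682308e+01, -1.56474116e-04,
        4.09859087e-03,  2.24956096e-06]), 'eef_pos': array([ 0.27748097, -0.61489281,  0.2304354 ]), 'tcp_rot': array([ 9.77635848e-01,  2.10303598e-01, -4.15260874e-05, -7.36909459e-04]), 'contact_force': array([ 1.00091474,  0.08799703, -0.04005954]), 'wrist_torque': array([-0.01025597,  0.02207958, -0.03290518]), 'finger_force': 0.0, 'opening': 1.0015115729393291}
```

View pics/top0.png

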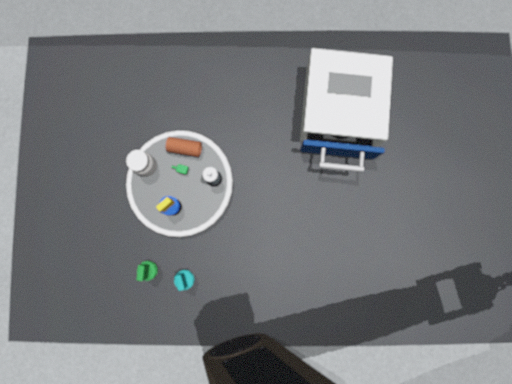

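View pics/side0.png

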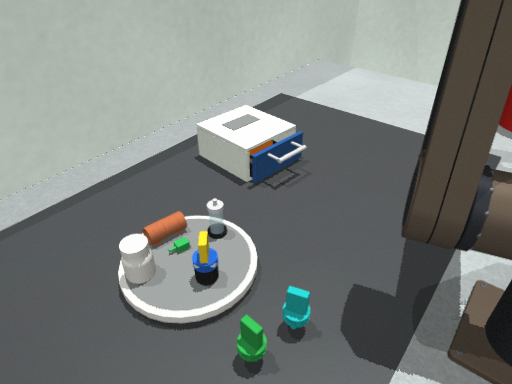

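The top view shows the cabinet at (348,95) with its handle bar at (342,167), and the rotor's yellow tab at (165,204) on the turntable. The look-alikes stand off the turntable, at (147,271) and (184,280).

```bash
python3 - <<'E'
from h import *
def rect(P,n):
    r=cv2.minAreaRect((P[:,:2]*1000).astype(np.float32)); print(n,len(P),"med",np.nanmedian(P,0).round(4),"rect",r, "box",cv2.boxPoints(r).round(0).tolist())
for n in("top","side"):
    d=np.load(f"pics/{n}0.npz");W=d["W"];f=d["f"];hsv=cv2.cvtColor(f,cv2.COLOR_BGR2HSV);H,S,V=hsv[...,0],hsv[...,1],hsv[...,2]
    x,y,z=W[...,0],W[...,1],W[...,2]
    print(n)
    ye=(H>22)&(H<35)&(S>120)&(V>90)
    rect(W[ye&(z>.1)],"yellow"); print(z[ye].max())
    bl=(H>105)&(H<125)&(S>150)
    rect(W[bl&(y>0.1)],"drum")
    P=W[bl&(y<0)&(z>.06)]
    if len(P):rect(P,"panel")
    hd=(z>.062)&(z<.088)&(y<0)&(y>-.25)&(S<80)&(V>90)&(x<.545)&(x>.4)
    P=W[hd];rect(P,"handle");print(np.percentile(P[:,2],[5,50,95]))
    cab=(z>.093)&(z<.107)&(y<.1)&(S<60)&(x>.45)
    rect(W[cab],"cabtop")
    o=(H>5)&(H<18)&(S>150)&(y<0)
    if o.sum()>3: rect(W[o],"orange")
    print(R.from_quat(get_state()["tcp_rot"]).as_matrix().round(3)) if n=="top" else 0
E
```

```text
top
yellow 113 med [0.4827 0.2255 0.1247] rect ((483.8362731933594, 226.02398681640625), (12.864477157592773, 32.655723571777344), 37.564476013183594) box [[469.0, 235.0], [489.0, 209.0], [499.0, 217.0], [479.0, 243.0]]
0.1285991035560511
drum 112 med [0.4755 0.2138 0.0812] rect ((478.7177429199219, 217.20388793945312), (21.062854766845703, 38.660797119140625), 60.55632019042969) box [[457.0, 218.0], [490.0, 199.0], [501.0, 217.0], [467.0, 236.0]]
panel 512 med [ 0.6169 -0.1678  0.0872] rect ((463.5059509277344, -72.49531555175781), (162.5782928466797, 449.76800537109375), 57.33384704589844) box [[230.0, -20.0], [609.0, -262.0], [697.0, -125.0], [318.0, 117.0]]
handle 0 med [nan nan nan] rect ((0.0, 0.0), (0.0, 0.0), 0.0) box [[0.0, 0.0], [0.0, 0.0], [0.0, 0.0], [0.0, 0.0]]
  return np.nanmean(a, axis, out=out, keepdims=keepdims)
Traceback (most recent call last):
IndexError: index -1 is out of bounds for axis 0 with size 0
```

```bash
python3 - <<'E'
from h import *
def rect(P,n):
    r=cv2.minAreaRect((P[:,:2]*1000).astype(np.float32)); print(n,len(P),"med",np.nanmedian(P,0).round(4),"rect",[np.round(q,1) for q in r], cv2.boxPoints(r).round(0).tolist())
for n in("top","side"):
    d=np.load(f"pics/{n}0.npz");W=d["W"];f=d["f"];hsv=cv2.cvtColor(f,cv2.COLOR_BGR2HSV);H,S,V=hsv[...,0],hsv[...,1],hsv[...,2]
    x,y,z=W[...,0],W[...,1],W[...,2]
    print(n)
    for nm,m in dict(yel=(H>22)&(H<35)&(S>120)&(V>90)&(z>.09),ytop=(H>22)&(H<35)&(S>120)&(V>90)&(z>.12)&(z<.132),
      drumtop=(H>105)&(H<125)&(S>150)&(y>.1)&(z>.078)&(z<.087),
      panel=(H>105)&(H<125)&(S>150)&(y<0)&(x>.5)&(z>.06),paneltop=(H>105)&(H<125)&(S>150)&(y<0)&(x>.5)&(z>.084)&(z<.094),
      handle=(z>.055)&(z<.09)&(y<0)&(y>-.3)&(S<80)&(V>90)&(x<.61)&(x>.45),
      cab=(z>.095)&(z<.105)&(y<.0)&(S<60)&(x>.6),
      orange=(H>5)&(H<18)&(S>150)&(y<0)).items():
        P=W[m]
        if len(P)>4: rect(P,nm)
print(R.from_quat(get_state()["tcp_rot"]).as_matrix().round(3))
E
```

```text
top
yel 113 med [0.4827 0.2255 0.1247] rect [array([483.8, 226. ]), array([12.9, 32.7]), np.float64(37.6)] [[469.0, 235.0], [489.0, 209.0], [499.0, 217.0], [479.0, 243.0]]
ytop 90 med [0.4837 0.2261 0.125 ] rect [array([483.8, 226. ]), array([12.9, 32.6]), np.float64(37.4)] [[469.0, 235.0], [489.0, 209.0], [499.0, 217.0], [479.0, 243.0]]
drumtop 89 med [0.4754 0.2165 0.0816] rect [array([478.9, 217.5]), array([20.5, 38.7]), np.float64(60.6)] [[457.0, 218.0], [491.0, 199.0], [501.0, 217.0], [467.0, 236.0]]
panel 508 med [ 0.6169 -0.168   0.0872] rect [array([ 618. , -170.8]), array([181.8,  13.5]), np.float64(83.9)] [[602.0, -260.0], [615.0, -262.0], [634.0, -81.0], [621.0, -80.0]]
paneltop 394 med [ 0.6175 -0.1664  0.0879] rect [array([ 617.7, -170.8]), array([181.8,  12.7]), np.float64(84.0)] [[602.0, -261.0], [615.0, -262.0], [633.0, -81.0], [621.0, -80.0]]
handle 332 med [ 0.5744 -0.1705  0.0785] rect [array([ 589. , -171.2]), array([105. ,  47.1]), np.float64(83.9)] [[560.0, -221.0], [607.0, -226.0], [618.0, -122.0], [571.0, -117.0]]
cab 6837 med [ 0.7362 -0.1843  0.0992] rect [a
[... 923 characters left out ...]
np.float64(83.6)] [[599.0, -263.0], [613.0, -264.0], [633.0, -80.0], [620.0, -78.0]]
handle 214 med [ 0.5722 -0.1668  0.0788] rect [array([ 583.9, -189.6]), array([146.4,  48.5]), np.float64(88.6)] [[558.0, -262.0], [606.0, -263.0], [610.0, -117.0], [561.0, -116.0]]
cab 3231 med [ 0.7609 -0.1941  0.1007] rect [array([ 950.1, -974.7]), array([ 634.2, 1945.1]), np.float64(0.2)] [[629.0, -4.0], [637.0, -1949.0], [1271.0, -1946.0], [1263.0, -1.0]]
orange 115 med [ 0.666  -0.1601  0.0637] rect [array([ 671.4, -169. ]), array([60.4, 34.4]), np.float64(43.6)] [[638.0, -177.0], [661.0, -202.0], [705.0, -161.0], [681.0, -136.0]]
[[ 0.912  0.411 -0.   ]
 [ 0.411 -0.912  0.001]
 [ 0.    -0.001 -1.   ]]
```

The measurements agree with the given sizes. The handle is at about (571.5, -169), its x axis is at -6.4°, and the tray is already about 17 mm out. The rotor tab is at (483, 227) with its top at 125 mm. I'll move above the handle first.

```bash
python3 -m crank '[[[451,-286,40],-59.3,160],[[451,-286,40],-59.3,160],[[451,-286,40],-59.3,160],[[451,-286,40],-59.3,160],[[451,-286,40],-59.3,160],[[451,-286,40],-59.3,160],[[451,-286,40],-59.3,160],[[451,-286,40],-59.3,160],[[451,-286,40],-59.3,160],[[451,-286,40],-59.3,160]]' 40
python3 -m crank '[[[0,0,0],0,160],[[0,0,0],0,160],[[0,0,0],0,160]]'
cat > w.py <<'E'
# remaining shift (tool mm) to world target: w.py x y z yaw_deg(of tool y, mod 180)
from h import *; import sys
s=get_state();M=R.from_quat(s["tcp_rot"]).as_matrix();t=np.array([float(a) for a in sys.argv[1:4]])
print("shift",(M.T@(t-s["eef_pos"]*1000)).round(1),"pos",(s["eef_pos"]*1000).round(1))
a=np.degrees(np.arctan2(M[1,1],M[0,1]))
if len(sys.argv)>4: print("tool y at",a.round(2),"turn",round(-((float(sys.argv[4])-a+90)%180-90),2),"q6",s["qpos"][5].round(2))
print("z",M[:,2].round(3),"F",s["contact_force"].round(2),"fin",round(float(s["finger_force"]),1),"open",round(float(s["opening"]),3),"t",s["time"])
E
python3 w.py 571.5 -169 56 -6.4
```

```text
time: 1.2
eef_pos: [0.5523, -0.1968, 0.1939]
tcp_rot: [0.746, 0.666, 0.0, 0.0]
contact_force: [0.3, -0.2, 0.2]
opening: 0.371
finger_force: 0.0
time: 1.5
eef_pos: [0.5513, -0.1994, 0.1939]
tcp_rot: [0.746, 0.666, -0.0, 0.0]
contact_force: [-0.5, -1.4, 0.5]
opening: 0.37
finger_force: 0.0
shift [ 32.5  16.7 137.9] pos [ 551.3 -199.4  193.9]
tool y at -6.45 turn -0.05 q6 -0.41
z [-0. -0. -1.] F [-0.46 -1.4   0.5 ] fin 0.0 open 0.37 t 1.5
```

```bash
python3 -m crank '[[[32.5,16.7,30],0,160],[[32.5,16.7,60],0,160],[[32.5,16.7,80],0,160],[[32.5,16.7,100],0,160],[[32.5,16.7,115],0,160],[[32.5,16.7,130],0,160],[[32.5,16.7,138],0,160],[[32.5,16.7,138],0,160]]' 40
python3 w.py 571.5 -169 56 -6.4
```

```text
time: 2.3
eef_pos: [0.571, -0.1684, 0.0547]
tcp_rot: [0.746, 0.666, -0.0, -0.001]
contact_force: [0.1, 0.1, 0.4]
opening: 0.371
finger_force: 0.0
shift [-0.5  0.6 -1.3] pos [ 571.  -168.4   54.7]
tool y at -6.46 turn -0.06 q6 -0.34
z [-0.002  0.001 -1.   ] F [0.14 0.08 0.37] fin 0.0 open 0.371 t 2.3
```

Now close on the bar.

```bash
python3 -m crank '[[[0,0,0],0,255],[[0,0,0],0,255],[[0,0,0],0,255],[[0,0,0],0,255],[[0,0,0],0,255],[[0,0,0],0,255]]' 40; python3 w.py 571 -168.4 56
```

```text
time: 2.9
eef_pos: [0.5724, -0.1686, 0.057]
tcp_rot: [0.745, 0.667, 0.0, 0.001]
contact_force: [-1.6, 0.1, 5.0]
opening: 0.126
finger_force: 39.3
shift [ 0.1 -1.4  1. ] pos [ 572.4 -168.6   57. ]
z [ 0.001 -0.001 -1.   ] F [-1.62  0.1   5.02] fin 39.3 open 0.126 t 2.9
```

Bar gripped. Now I'll pull it out.

```bash
python3 -m crank '[[[0,-10,0],0,255],[[0,-25,0],0,255],[[0,-45,0],0,255],[[0,-65,0],0,255],[[0,-85,0],0,255],[[0,-100,0],0,255],[[0,-110,0],0,255],[[0,-116,0],0,255],[[0,-118,0],0,255],[[0,-118,0],0,255]]' 40; python3 w.py 571 -168.4 56;  python3 -m crank '[[[0,-1,0],0,255],[[0,-2,0],0,255],[[0,-3,0],0,255],[[0,-4,0],0,255],[[0,-4,0],0,255]]'
```

```text
time: 3.9
eef_pos: [0.455, -0.156, 0.0569]
tcp_rot: [0.745, 0.667, -0.0, 0.001]
contact_force: [-0.5, -5.0, 7.5]
opening: 0.119
finger_force: 40.9
shift [  0.6 116.6   1. ] pos [ 455.  -156.    56.9]
z [ 0.001 -0.002 -1.   ] F [-0.51 -5.03  7.47] fin 40.9 open 0.119 t 3.9
time: 4.4
eef_pos: [0.4519, -0.1557, 0.0569]
tcp_rot: [0.745, 0.667, 0.0, 0.002]
contact_force: [1.5, -4.1, 5.0]
opening: 0.121
finger_force: 40.8
```

```bash
python3 -m crank '[[[0,-1,0],0,255],[[0,-2,0],0,255],[[0,-3,0],0,255],[[0,-4,0],0,255],[[0,-4,0],0,255]]'
```

```text
time: 4.9
eef_pos: [0.4493, -0.1554, 0.0569]
tcp_rot: [0.746, 0.666, 0.002, 0.003]
contact_force: [6.4, -5.4, 0.6]
opening: 0.117
finger_force: 40.4
```

```bash
python3 -m crank '[[[0,-1,0],0,255],[[0,-2,0],0,255],[[0,-3,0],0,255],[[0,-4,0],0,255],[[0,-4,0],0,255]]'; python3 w.py 571 -168.4 56
```

```text
time: 5.4
eef_pos: [0.4494, -0.1555, 0.0571]
tcp_rot: [0.746, 0.665, 0.005, 0.008]
contact_force: [22.4, -4.4, -11.3]
opening: 0.121
finger_force: 39.6
shift [  1.1 122.2   3.4] pos [ 449.4 -155.5   57.1]
z [ 0.019 -0.005 -1.   ] F [ 22.36  -4.39 -11.26] fin 39.6 open 0.121 t 5.4
```

The tray is at its stop: 22 N with no more travel. I'll relax, open and rise.

```bash
python3 -m crank '[[[0,2,0],0,255],[[0,4,0],0,255],[[0,5,0],0,160],[[0,5,0],0,160],[[0,5,0],0,160],[[0,5,0],0,160],[[0,5,-20],0,160],[[0,5,-60],0,160],[[0,5,-105],0,160],[[0,5,-150],0,160]]'; python3 w.py 483 227 200 -39;
```

```text
time: 6.4
eef_pos: [0.4467, -0.1536, 0.2067]
tcp_rot: [0.746, 0.666, -0.0, -0.001]
contact_force: [0.4, -1.0, -0.5]
opening: 0.372
finger_force: 0.0
shift [382.3  -6.4   7.3] pos [ 446.7 -153.6  206.7]
tool y at -6.42 turn 32.58 q6 -0.43
z [-0.002  0.002 -1.   ] F [ 0.4  -0.98 -0.54] fin 0.0 open 0.372 t 6.4
```

```bash
python3 -m crank '[[[382,-6,-10],-45.4,140],[[382,-6,-10],-45.4,140],[[382,-6,-10],-45.4,140],[[382,-6,-10],-45.4,140],[[382,-6,-10],-45.4,140],[[382,-6,-10],-45.4,140],[[382,-6,-10],-45.4,140],[[382,-6,-10],-45.4,140],[[382,-6,-10],-45.4,140],[[382,-6,-10],-45.4,140]]'; python3 - <<'E'
from h import *
for n in("top","side"):
    f,W=snap(n,n+"1");hsv=cv2.cvtColor(f,cv2.COLOR_BGR2HSV);H,S,V=hsv[...,0],hsv[...,1],hsv[...,2]
    x,y,z=W[...,0],W[...,1],W[...,2]
    m=(H>3)&(H<20)&(S>120)&(y<-.05)&(z>.06)&(z<.08); P=W[m]
    r=cv2.minAreaRect((P[:,:2]*1000).astype(np.float32)); print(n,len(P),np.median(P,0),r,cv2.boxPoints(r).round(1).tolist())
    v,u=np.where(m); print(u.min(),u.max(),v.min(),v.max())
    q=f[max(v.min()-10,0):v.max()+10,u.min()-10:u.max()+10]; cv2.imwrite(f"pics/{n}1c.png",cv2.resize(q,None,fx=8,fy=8,interpolation=cv2.INTER_NEAREST)[:600,:800])
    p=(H>105)&(H<125)&(S>150)&(y<0)&(z>.084)&(z<.094); P=W[p]; print("panel",[np.round(k,1) for k in cv2.minAreaRect((P[:,:2]*1000).astype(np.float32))])
E
python3 w.py 483.6 227.3 90 39
```

```text
time: 7.4
eef_pos: [0.4836, 0.2264, 0.2153]
tcp_rot: [0.43, 0.903, -0.001, -0.001]
contact_force: [0.2, 0.1, 0.2]
opening: 0.453
finger_force: 0.0
top 310 [ 0.55978293 -0.16340403  0.06982661] ((560.7589111328125, -165.3504180908203), (45.51968002319336, 46.10541534423828), 82.2126693725586) [[534.7999877929688, -184.8000030517578], [580.5, -191.0], [586.7000122070312, -145.89999389648438], [541.0, -139.6999969482422]]
329 350 161 183
panel [array([ 494.7, -157.1]), array([182.4,  11. ]), np.float64(84.0)]
side 220 [ 0.55882669 -0.15948201  0.06914834] ((560.01416015625, -165.78079223632812), (47.89402389526367, 48.973365783691406), 80.00113677978516) [[531.7000122070312, -185.10000610351562], [580.0, -193.60000610351562], [588.2999877929688, -146.39999389648438], [540.0999755859375, -137.89999389648438]]
283 308 151 167
panel [array([ 494.8, -156.7]), array([184.,  14.]), np.float64(83.5)]
shift [  1.8   1.2 125.5] pos [483.9 225.2 215.5]
tool y at 38.94 turn -0.06 q6 -0.43
z [-0.001 -0.001 -1.   ] F [ 0.15  0.57 -1.31] fin 0.0 open 0.453 t 7.5
```

View pics/top1c.png

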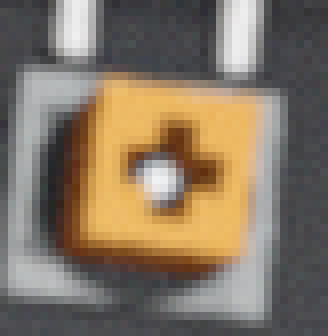

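View pics/side1c.png

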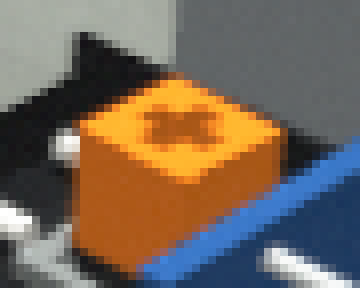

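The top crop shows the orange hub's cross hole centred near (169,175) in the crop, and the side view agrees. The hub is at (560.4, -165.5) with yaw about -8.5°, which matches the place expected from the cabinet. Next I'll grip the rotor.

```bash
python3 -m crank '[[[1,0,40],0,140],[[1,0,75],0,140],[[1,0,100],0,140],[[1,0,115],0,140],[[1,0,124],0,140],[[1,0,127],0,140],[[1,0,127],0,140]]' 
python3 w.py 483.6 227.3 88 39
```

```text
time: 8.2
eef_pos: [0.4844, 0.2266, 0.0897]
tcp_rot: [0.431, 0.902, 0.0, 0.0]
contact_force: [-0.8, -0.1, -0.6]
opening: 0.45
finger_force: 0.0
shift [ 1.  -0.2  1.7] pos [484.4 226.6  89.7]
tool y at 38.96 turn -0.04 q6 -0.43
z [ 0.001  0.    -1.   ] F [-0.84 -0.09 -0.64] fin 0.0 open 0.45 t 8.2
```

```bash
python3 -m crank '[[[1,0,2],0,255],[[1,0,2],0,255],[[1,0,2],0,255],[[1,0,2],0,255],[[1,0,2],0,255],[[1,0,2],0,255]]' 60
python3 w.py 483.6 227.3 88 39
```

```text
time: 8.8
eef_pos: [0.4838, 0.2278, 0.088]
tcp_rot: [0.431, 0.903, 0.001, 0.001]
contact_force: [-1.4, -0.0, 5.5]
opening: 0.158
finger_force: 58.9
shift [-0.3 -0.5  0. ] pos [483.8 227.8  88. ]
tool y at 38.99 turn -0.01 q6 -0.43
z [ 0.002  0.001 -1.   ] F [-1.42 -0.01  5.54] fin 58.9 open 0.158 t 8.8
```

```bash
python3 -m crank '[[[0,0,-10],0,255],[[0,0,-30],0,255],[[0,0,-60],0,255],[[0,0,-90],0,255],[[0,0,-105],0,255],[[0,0,-110],0,255],[[0,0,-110],0,255]]'
python3 w.py 560.4 -165.5 160 -8.5
```

```text
time: 9.5
eef_pos: [0.4829, 0.2274, 0.1968]
tcp_rot: [0.431, 0.903, -0.0, -0.0]
contact_force: [0.6, 0.9, -1.3]
opening: 0.153
finger_force: 59.5
shift [-354.2 -186.9   36.8] pos [482.9 227.4 196.8]
tool y at 38.98 turn 47.48 q6 -0.43
z [-0. -0. -1.] F [ 0.62  0.87 -1.25] fin 59.5 open 0.153 t 9.5
```

```bash
python3 -m crank '[[[-40,-21,0],5,255],[[-80,-42,0],10,255],[[-120,-63,0],16,255],[[-160,-84,0],22,255],[[-200,-105,0],28,255],[[-240,-127,0],34,255],[[-280,-148,0],40,255],[[-315,-166,0],45,255],[[-340,-180,0],47.5,255],[[-354,-187,5],47.5,255]]'
python3 -m crank '[[[0,0,15],0,255],[[0,0,32],0,255],[[0,0,32],0,255],[[0,0,32],0,255]]'
cat > chk.py <<'E'
from h import *; import sys
t=sys.argv[1]
f,W=snap("side","s"+t);hsv=cv2.cvtColor(f,cv2.COLOR_BGR2HSV);H,S,V=hsv[...,0],hsv[...,1],hsv[...,2]
x,y,z=W[...,0],W[...,1],W[...,2]
near=np.hypot(x-.56,y+.165)<.06
m=(H>3)&(H<20)&(S>120)&near&(z>.063)&(z<.08);P=W[m]*1000
print("hub",len(P),[np.round(k,1) for k in cv2.minAreaRect(P[:,:2].astype(np.float32))])
m=(H>105)&(H<125)&(S>130)&near&(z>.095);P=W[m]*1000
if len(P)>10:
  print("drum z",np.percentile(P[:,2],[1,10,50,90,99]).round(1))
  top=P[:,2].max()
  # drum side: fit cylinder of r=22
  from scipy.optimize import least_squares
  Q=P[(P[:,2]<top-2)]
  r=least_squares(lambda c:np.hypot(Q[:,0]-c[0],Q[:,1]-c[1])-22,[560,-165],loss="soft_l1");print("axis",r.x.round(1),len(Q),np.sqrt(np.mean(r.fun**2)).round(2))
m=(H>22)&(H<35)&(S>120)&near&(z>.09);P=W[m]*1000
if len(P): print("yel",len(P),P.min(0).round(1),P.max(0).round(1))
q=f[80:220,220:380];cv2.imwrite(f"pics/s{t}c.png",cv2.resize(q,None,fx=4,fy=4,interpolation=cv2.INTER_CUBIC))
E
python3 chk.py 2; python3 w.py 560.4 -165.5 125 -8.5
```

```text
time: 10.5
eef_pos: [0.5599, -0.1674, 0.1901]
tcp_rot: [0.758, 0.652, -0.001, -0.001]
contact_force: [-0.2, -0.1, -1.5]
opening: 0.156
finger_force: 59.5
time: 10.9
eef_pos: [0.5595, -0.1635, 0.1582]
tcp_rot: [0.757, 0.653, -0.001, -0.002]
contact_force: [0.3, 0.3, 0.8]
opening: 0.153
finger_force: 59.5
hub 237 [array([ 560.4, -166.1]), array([48.8, 48.1]), np.float64(82.4)]
drum z [138.2 139.3 151.6 153.5 157.9]
axis [ 563.  -165.1] 117 4.55
yel 114 [ 551.7 -166.6  153.8] [ 572.5 -143.9  198.4]
shift [-1.5  0.4 34.5] pos [ 560.2 -164.   159.5]
tool y at -8.42 turn 0.08 q6 -0.31
z [-0.001  0.001 -1.   ] F [ 0.72  0.41 -0.15] fin 59.5 open 0.156 t 10.95
```

View pics/s2c.png

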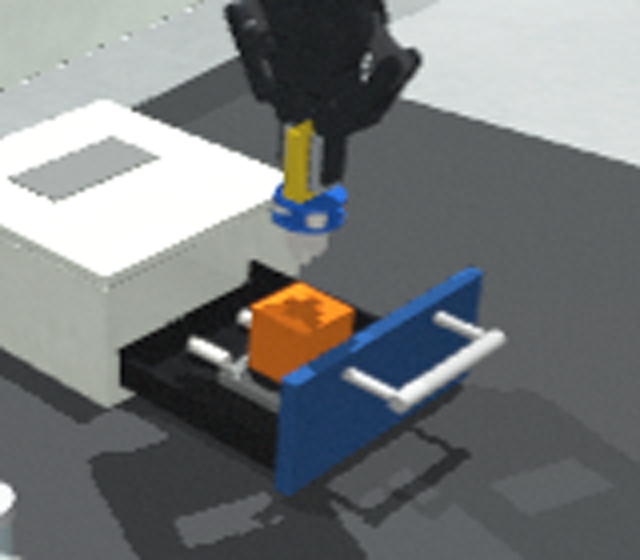

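The rotor hangs upright above the hub, drum at about (308,205) and hub top at (302,305) in the crop. The cylinder fit mixed in points from the drum's top face, so I'll refit from the saved data.

```bash
python3 - <<'E'
from h import *
from scipy.optimize import least_squares
d=np.load("pics/s2.npz");W=d["W"]*1000;f=d["f"];hsv=cv2.cvtColor(f,cv2.COLOR_BGR2HSV);H,S,V=hsv[...,0],hsv[...,1],hsv[...,2]
x,y,z=W[...,0],W[...,1],W[...,2];near=np.hypot(x-560,y+165)<45
b=(H>105)&(H<125)&(S>130)&near
for lo,hi in((139,150),(140,148)):
    Q=W[b&(z>lo)&(z<hi)];r=least_squares(lambda c:np.hypot(Q[:,0]-c[0],Q[:,1]-c[1])-22,[560,-165],loss="soft_l1");print("side",len(Q),r.x.round(1),np.abs(r.fun).mean().round(2))
Q=W[b&(z>151.5)&(z<156)];print("top ring",len(Q),cv2.minEnclosingCircle(Q[:,:2].astype(np.float32)))
M=R.from_quat(get_state()["tcp_rot"]).as_matrix()
Q=(W[(H>22)&(H<35)&(S>120)&near&(z>160)&(z<195)]-[560.2,-164,0])@M
print("tab in tool x,y",np.percentile(Q[:,:2],[1,5,25,50,75,95,99],axis=0).round(1).T)
f,T=snap("top","t2");hsv=cv2.cvtColor(f,cv2.COLOR_BGR2HSV);H,S=hsv[...,0],hsv[...,1];T=T*1000
b=(H>105)&(H<125)&(S>130)&(np.hypot(T[...,0]-560,T[...,1]+165)<45)&(T[...,2]>120);print("topcam drum px",b.sum(), T[b].mean(0) if b.any() else "")
E
```

```text
side 45 [ 561.3 -165.9] 3.95
side 22 [ 565.9 -168.7] 4.02
top ring 58 ((555.7374267578125, -159.29080200195312), 22.166912078857422)
tab in tool x,y [[10.7 13.  15.7 16.8 17.8 18.8 19.9]
 [-9.1 -8.6 -7.1 -3.4  0.1  4.7  9.5]]
topcam drum px 0
```

```bash
python3 -m crank '[[[-1.5,0,10],0,255],[[-1.5,0,22],0,255],[[-1.5,0,30],0,255],[[-1.5,0,34],0,255],[[-1.5,0,37],0,255],[[-1.5,0,40],0,255],[[-1.5,0,40],0,255]]'; python3 w.py 560.4 -165.7 110 -8.5
```

```text
time: 11.7
eef_pos: [0.5601, -0.1668, 0.1197]
tcp_rot: [0.758, 0.653, -0.0, -0.0]
contact_force: [0.3, -0.0, 0.1]
opening: 0.158
finger_force: 59.5
shift [1.1 0.1 9.7] pos [ 560.1 -166.8  119.7]
tool y at -8.52 turn -0.02 q6 -0.31
z [-0.  0. -1.] F [ 0.28 -0.03  0.06] fin 59.5 open 0.158 t 11.7
```

```bash
python3 -m crank '[[[0.5,0,2],0,255],[[0.5,0,4],0,255],[[0.5,0,6],0,255],[[0.5,0,8],0,255],[[0.5,0,8],0,255]]'; python3 w.py 560.4 -165.7 110 -8.5
```

```text
time: 12.2
eef_pos: [0.5601, -0.1662, 0.1116]
tcp_rot: [0.758, 0.653, -0.0, -0.0]
contact_force: [-0.2, 0.1, 0.2]
opening: 0.154
finger_force: 59.5
shift [0.5 0.3 1.6] pos [ 560.1 -166.2  111.6]
tool y at -8.52 turn -0.02 q6 -0.31
z [-0.001  0.    -1.   ] F [-0.21  0.12  0.23] fin 59.5 open 0.154 t 12.2
```

Splines are entering without resistance. I'll go on down towards the spring.

```bash
python3 -m crank '[[[0,0,2],0,255],[[0,0,4],0,255],[[0,0,6],0,255],[[0,0,8],0,255],[[0,0,10],0,255],[[0,0,12],0,255],[[0,0,12],0,255]]' 90; python3 w.py 560.4 -165.7 93 -8.5
```

```text
time: 12.9
eef_pos: [0.5604, -0.1664, 0.1004]
tcp_rot: [0.758, 0.653, -0.0, -0.0]
contact_force: [-1.4, 1.1, 4.0]
opening: 0.152
finger_force: 90.5
shift [ 0.7 -0.1  7.4] pos [ 560.4 -166.4  100.4]
tool y at -8.52 turn -0.02 q6 -0.31
z [-0. -0. -1.] F [-1.38  1.07  4.05] fin 90.5 open 0.152 t 12.9
```

```bash
python3 -m crank '[[[0,0,2],0,255],[[0,0,4],0,255],[[0,0,5.5],0,255],[[0,0,6.5],0,255],[[0,0,7.5],0,255],[[0,0,8.5],0,255],[[0,0,8.5],0,255]]' 110; python3 w.py 560.4 -165.7 93 -8.5
```

```text
time: 13.6
eef_pos: [0.561, -0.1665, 0.0932]
tcp_rot: [0.758, 0.653, 0.0, 0.001]
contact_force: [-2.2, 2.1, 9.3]
opening: 0.147
finger_force: 107.8
shift [ 0.7 -0.7  0.2] pos [ 561.  -166.5   93.2]
tool y at -8.52 turn -0.02 q6 -0.31
z [ 0.001 -0.    -1.   ] F [-2.24  2.06  9.34] fin 107.8 open 0.147 t 13.6
```

Nearly home at 9.3 N. I'll press further until the force rises sharply, which means hard contact.

```bash
python3 -m crank '[[[0,0,1],0,255],[[0,0,2],0,255],[[0,0,3],0,255],[[0,0,3],0,255],[[0,0,3],0,255]]'; python3 w.py 560.4 -165.7 93 -8.5; python3 - <<'E'
from h import *
for n in("side","top"):
    f,W=snap(n,n+"3")
    if n=="side": cv2.imwrite("pics/s3c.png",cv2.resize(f[80:220,220:380],None,fx=4,fy=4,interpolation=cv2.INTER_CUBIC))
    W=W*1000;hsv=cv2.cvtColor(f,cv2.COLOR_BGR2HSV);H,S=hsv[...,0],hsv[...,1]
    p=(H>105)&(H<125)&(S>150)&(W[...,0]<510)&(W[...,1]<0)&(W[...,2]>84)&(W[...,2]<94); print(n,"panel",[np.round(k,1) for k in cv2.minAreaRect(W[p][:,:2].astype(np.float32))])
    b=(H>105)&(H<125)&(S>130)&(np.hypot(W[...,0]-560,W[...,1]+165)<40)&(W[...,2]>60);print(b.sum(),np.percentile(W[b][:,2],[1,10,50,90,99]).round(1) if b.any() else "")
E
```

```text
time: 14.1
eef_pos: [0.563, -0.1667, 0.0931]
tcp_rot: [0.758, 0.653, 0.002, 0.002]
contact_force: [-3.6, 3.1, 16.6]
opening: 0.151
finger_force: 108.9
shift [ 0.6 -2.8  0. ] pos [ 563.  -166.7   93.1]
tool y at -8.53 turn -0.03 q6 -0.31
z [ 0.006 -0.001 -1.   ] F [-3.62  3.09 16.57] fin 108.9 open 0.151 t 14.1
side panel [array([ 497. , -158.2]), array([183.6,  13.2]), np.float64(83.7)]
107 [72.2 73.8 86.2 88.3 93.7]
top panel [array([504.5, -94.6]), array([56. , 11.2]), np.float64(84.6)]
0
```

View pics/s3c.png

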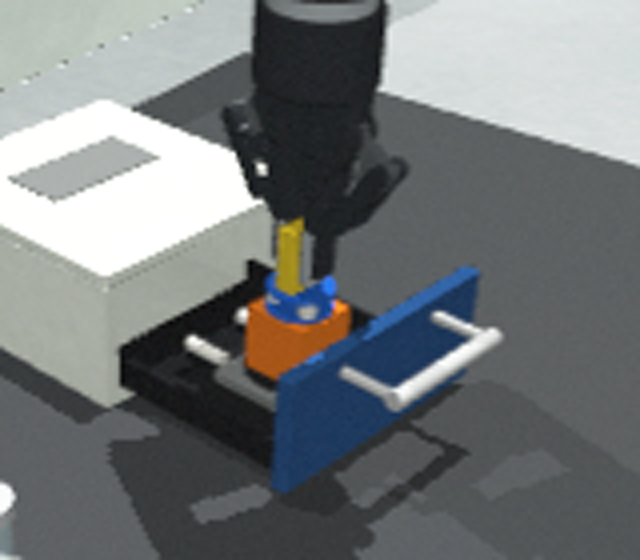

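The rotor is home: z stopped at 93.1 with 16.6 N, and the drum sits on the hub at about (300,295) in the crop. Pressing shifted the tray in by about 2 mm, so I'll ease it back out while keeping the push.

```bash
python3 -m crank '[[[0,-1,0],0,255],[[0,-2,0],0,255],[[0,-2.5,0],0,255],[[0,-2.5,0],0,255],[[0,-2.5,0],0,255]]'; python3 w.py 560.4 -165.7 93 -8.5; python3 - <<'E'
from h import *
f,W=snap("side","s4");W=W*1000;hsv=cv2.cvtColor(f,cv2.COLOR_BGR2HSV);H,S=hsv[...,0],hsv[...,1]
p=(H>105)&(H<125)&(S>150)&(W[...,0]<510)&(W[...,1]<0)&(W[...,2]>84)&(W[...,2]<94); print([np.round(k,1) for k in cv2.minAreaRect(W[p][:,:2].astype(np.float32))])
E
```

```text
time: 14.7
eef_pos: [0.5623, -0.1668, 0.0932]
tcp_rot: [0.758, 0.652, 0.003, 0.005]
contact_force: [1.3, 2.8, 13.4]
opening: 0.149
finger_force: 108.4
shift [ 0.8 -2.1  0.2] pos [ 562.3 -166.8   93.2]
tool y at -8.57 turn -0.07 q6 -0.31
z [ 0.011 -0.003 -1.   ] F [ 1.31  2.78 13.37] fin 108.4 open 0.149 t 14.7
[array([ 497. , -157.8]), array([182.8,  13.4]), np.float64(83.8)]
```

```bash
python3 -m crank '[[[0,0,0.5],0,255],[[0,0,0.5],0,255],[[0,0,0.5],0,255]]'; python3 -c "
from plant import ctrl; print(ctrl.sign_off())"
```

```text
time: 15.05
eef_pos: [0.5623, -0.1668, 0.0932]
tcp_rot: [0.758, 0.652, 0.003, 0.005]
contact_force: [0.9, 3.1, 16.1]
opening: 0.15
finger_force: 109.0
the job is handed in; nothing more can be done
None
```

I handed the job in at 15 s with the tray about 2 mm short of its stop and the rotor meshed, pressed home with about 16 N and still gripped; sign-off gave no verdict, and I didn't re-check the bystanders after the moves.

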